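# Draw the stationery basket home against the visualiser's stop bar with the reach hook

### The arm

A 7-joint arm with a two-finger parallel gripper is mounted at the origin on the work surface. World frame = base frame: x ahead of the robot, y to its left, z up, the work surface at z = 0. Lengths are in m, angles in rad, forces in N, time in s.
With the tool pointing down it reaches from about 0.4 to 0.85 m from the base axis. Payload 10.4 kg.
Tool frame: the origin (TCP) lies on the mounting face of the last link; the fingertips stand r.tips_ahead ahead of it and the grasp point (between the pads) lies 164 mm ahead of it (r.tips_ahead is the distance from the TCP to the fingertips, in m); z points along the fingers, y is the line along which they close (so a half turn about z gives the same grasp; the last joint's range is limited). The gripper opens to 87 mm and grips with 3 to 60 N. Pads are 19 mm wide; open, the fingers measure 117 mm over their backs; the gripper's body (75 mm by 190 mm) begins 51 mm behind the grasp point.
Start: joints at [1.122, 0.332, -0.065, 1.46, 0.022, 1.35, -0.088], TCP at [0.258, -0.569, 0.405] pointing down, gripper open.
Joint ranges: [-2.6, 2.6], [-0.5, 2.12], [-1.47, 1.34], [0.16, 2.42], [-1.27, 4.41], [0.06, 2.06], [-2.6, 2.6]. Speed limits (rad/s): [2.22, 2.22, 2.79, 2.79, 3.14, 3.14, 3.14].

### API

Orientations are given as a unit quaternion [x, y, z, w].
In Python, from bench import telemetry, imaging, job, r gives the robot as it stands.
- The arm moves only by the tool move_arm, never from a script. Its argument "steps" is a list of rows, each an object of numbers: "dx", "dy", "dz": the shift along the tool's x, y, z in cm; "spin": the turn about the tool's z in rad. In form: [{"dx": .., "dy": .., "dz": .., "spin": ..}, ...]. A call has 1 to 12 rows; each row shifts and turns the commanded pose from where the row before left it, along the tool's axes as they then stand; what a row does not reach is not made up. A row lasts 1/10 s, in which the tool goes at most 50 mm and 8.59 degrees, less where a joint would pass 70% of its speed; a pose out of reach is approached as far as the arm can. A call with a gripper value outside its range is refused whole. "claw" is the finger opening in cm, from 0 to 8.7, set as the call begins (left out, the last holds). The fingers move at their own pace and stop on an object; "squeeze" is the grip in N (left out, the last holds). Time passes only in rows, so rows that do not move let the fingers close. It gives the time, the measured TCP pose, the force, the opening and the grip force at its end, in the units of the state.
- telemetry.read_state(): the state, without advancing time (a new reading comes with each control period).
- imaging.camera(name): name is "side" or "top" or "wrist"; returns a dict with "img" (384x512x3 uint8, red, green, blue), "camera_matrix" (3x3 intrinsics, pixels), "D" ([k1, k2, p1, p2, k3] as OpenCV has them; the pictures are not rectified), "R" (3x3) and "t" (3): a world point X has camera coordinates R X + t. Camera axes: x right, y down, z forward; pixel columns grow to the right and rows downward; lengths in m; the calibration is good to about 2 mm. A picture is of the moment at which its call begins. There is no depth.
- job.close_job(): hands the job in; it is judged then, once.
The state is a dict: "time": time; "joint_positions": joint angles; "joint_vel": joint speeds; "joint_torque": joint torques, N m; "ee_pos": TCP position; "eef_rot": TCP orientation; "ft_force": force on the tool from outside, world axes, zero at the start; "torque": the same for the moment, N m; "width": finger opening in m; "grip_force": force on a finger pad.
Only numpy, scipy, OpenCV 4.12 (cv2) and the standard library are available. Lean on these libraries where they do the work, as an engineer would, in place of code of your own. Each camera call takes 0.05 s, during which the arm holds its last target. There are 200 camera calls.

### The job

Pick up the reach hook, hook its tooth behind the notched wall of the far stationery basket and drag the basket towards you until that wall stands flush and square against the visualiser's stop bar, centred on the bar to within a few centimetres; how far out the bar is set must be seen or felt. Keep the basket pulled lightly but definitely snug against the bar for a second, never hard (22 N bends the bar's guides), then unhook and stand the hook down upright on the desk or the visualiser, clear of the basket. Move the basket with the hook only, and leave the other things on the desk where they are.

Things in the scene. Friction and masses are not known exactly. Their poses are not given: they have to be found in the camera images.
- hook: Reach hook, loose, standing on the desk left or right of the visualiser (a stapler on the other side): a black plastic grip block 90 (x) x 28 (y) x 44 (z) mm, a 7 mm steel rod running out of its +x end and bent down into a tooth. About 160 g, stands by itself on any flat place. Origin: centre of the grip block's underside; z up, x towards the tooth.
- grip (a point): Middle of the hook's grip block, 26 mm above its underside: pinch the block here across its 28 mm width. Its centre of mass is within 35 mm of this point, towards the tooth.
- tooth (a point): Lower end of the tooth (7 mm round, upright), 140 mm ahead of the hook's origin along x and 2.5 mm above the level of the underside. The rod (7 mm round, level) runs from the block to the top of the tooth with its axis 28 mm above the level of the underside, so the tooth reaches 22 mm below the rod's lower side.
- basket: Green plastic basket, loose, 160 (x) x 200 (y) x 80 (z) mm, walls and floor 4 mm, beyond the visualiser's ledge; the wall on its -x side, facing the robot, has a notch. Origin: middle of the lower edge of that near wall's outer face; x points from there to the far wall. 0.6 to 0.9 kg; sliding it on the desk takes about 2 to 8 N and it stays where it is left.
- notch (a point): Middle of the notch's bottom edge, in the middle of the 4 mm thick near wall, 60 mm above the desk. The notch is 32 mm wide, open at the top (rim at 80 mm); 85 mm are free behind it. Seated means the wall pressed flat on the stop bar with 4 N or more, beyond the sliding friction, for 0.4 s. A crooked basket touches with one corner first and, pulled at the notch, turns until it lies flat.
- visualiser: Document camera folded flat, fixed: a grey base 240 (x) x 280 (y) x 22 (z) mm with a raised ledge along its whole far (+x) edge, 12 mm thick and 32 mm high above the desk; a stop bar stands beyond it. The folded black camera arm lies on it along the +y side (y above 100 mm, up to 58 mm above the desk). Origin: centre of the underside; x points from the robot's side to the ledge.
- ledge (a point): Middle of the lower edge of the ledge's far face, axes as the visualiser's. Beyond it, parallel, stands a metal stop bar 10 mm thick, 240 mm long (centred), its top 34 mm above the desk. It does not yield, but is set differently each time: its far face, where the basket's near face must end, is 12 to 42 mm beyond this point along x; the setting is not reported.
- stapler: Black and steel stapler, 120 x 34 x 52 mm, loose; to be left alone. Origin: centre of underside.
- glue: White glue bottle, 40 mm across, 100 mm tall, loose, to the left (+y) of the basket's path; to be left alone. Origin: centre of underside.
- mug: White mug, 80 mm across, 90 mm tall, loose, right (-y) of the basket; to be left alone. Origin: centre of underside.
- tape: Roll of clear tape lying flat, 90 mm across, 24 mm high, loose; to be left alone. Origin: centre of underside.
- eraser: Board eraser, 110 x 50 x 28 mm, loose; to be left alone. Origin: centre of underside.
- tray: A second green basket, 160 x 200 x 80 mm, without a notch, holding a paper block, on the left (+y), loose; to be left alone. Origin: its lower corner nearest the robot's centre line; it lies to +x and +y of it.
- calculator: Black calculator, 150 x 80 x 16 mm, loose; to be left alone. Origin: centre of underside.
Mind the look-alikes: they are no part of the job. Leave any green or pink look-alike of the hook alone.

How it is judged:
On the way, in this order (a step that is already met when the one before it is completed fails the run):
1. the hook's tooth is inside the basket, behind the notched wall and below the notch's edge (x of tooth in the frame of basket between 0.003 and 0.11 m and y of tooth in the frame of basket between -0.1 and 0.1 m and z of tooth in the frame of basket below 0.06 m), for 0.1 s.
2. the basket is pulled snug and flush against the stop bar with at least 4 N by the hook for 0.4 s (contact force between basket and visualiser above 4 N and contact force between hook and basket above 2 N and x of stopbar_c0 in the frame of basket above -0.008 m and angle between the x axis of basket and the x axis of visualiser, either way round below 0.035 rad), for 0.4 s.
At the end, for the whole second after the job is handed in: The basket stands on the desk at rest, its notched face within 4 mm of the stop bar's far face, square to it within 0.04 rad and centred on it within 40 mm; the hook stands upright (within 0.1 rad) on the desk or the visualiser's base, at rest, released and not touching the basket (x of stopbar_c0 in the frame of basket between -0.009 and -0.001 m and y of basket in the frame of ledge between -0.04 and 0.04 m and angle between the x axis of basket and the x axis of visualiser, either way round below 0.04 rad and angle between basket's own z axis and vertical below 0.05 rad and height (world z) of basket below 0.006 m and linear speed of each of basket, hook below 0.01 m/s and contact force between hook and basket below 0.05 N and angle between hook's own z axis and vertical below 0.1 rad and height (world z) of hook below 0.03 m).
It fails at once if the basket is pressed on the visualiser's stop bar with more than 22 N (contact force between basket and visualiser above 22 N).
It fails at once if the gripper or arm touches the basket (contact force between any of the fingers, the arm and basket above 0.5 N).
It fails at once if the basket is tipped (angle between basket's own z axis and vertical above 0.2 rad).
It fails at once if another thing on the desk is moved more than 30 mm (distance of any of stapler, glue, mug, tape, eraser, tray, calculator from where it was at the start of the episode above 0.03 m).
It also fails if it takes over 59 s, if anything falls off the work surface, if the arm or the gripper's body presses on something with over 40 N, if the wrist force passes 120 N, or if a joint passes its speed limit or range.

## Working session

There is one attempt and no reset: what is moved stays moved. The work goes in short steps, Python scripts to look and compute and a tool call to move; the robot and the scene stay as the last step left them, time stands still between calls to the robot, and variables do not carry over. Pictures are saved under pics/ and viewed, at most 10 in all, crops included, and the job is handed in when it is done.

Besides the shell and the picture viewer there is one more tool, called in YAML: its name, and indented under it one key for each argument. move_arm: Moves the arm, as the interface text tells. Its arguments: {"type":"object","properties":{"steps":{"type":"array","items":{"type":"object","properties":{"dx":{"type":"number"},"dy":{"type":"number"},"dz":{"type":"number"},"spin":{"type":"number"}}}},"claw":{"type":"number"},"squeeze":{"type":"number"}},"required":["steps"]}

```bash
mkdir -p pics; cat > h.py <<'E'
from bench import telemetry, imaging, job, r
import numpy as np, cv2
def cam(n):
    return imaging.camera(n)
def ray(c,px,z):
    u=cv2.undistortPoints(np.array(px,float).reshape(-1,1,2),np.array(c["camera_matrix"]),np.array(c["D"]))[:,0]
    R=np.array(c["R"]);t=np.array(c["t"])
    d=np.c_[u,np.ones(len(u))]@R; o=-R.T@t
    return o+d*((z-o[2])/d[:,2])[:,None]
def proj(c,X):
    return cv2.projectPoints(np.array(X,float).reshape(-1,1,3),cv2.Rodrigues(np.array(c["R"]))[0],np.array(c["t"],float),np.array(c["camera_matrix"]),np.array(c["D"]))[0][:,0]
def save(c,n): cv2.imwrite(f"pics/{n}.png",c["img"][:,:,::-1])
E
python3 - <<'E'
from h import *
a=cam("top");b=cam("side")
import pickle;pickle.dump((a,b),open("s0.pkl","wb"))
for c in(a,b):print(-np.array(c["R"]).T@c["t"])
save(a,"top0");save(b,"side0")
s=telemetry.read_state();print(s["ee_pos"],s["eef_rot"],s["ft_force"],s["time"],r.tips_ahead)
E
```

```text
[0.40747334 0.07530507 1.46505458]
[-0.22783129  0.92524093  0.7445125 ]
[ 0.25812047 -0.56910007  0.40402846] [ 9.77424956e-01  2.11281918e-01 -1.49029094e-04 -6.19399961e-04] [-0.52683875  0.4687457  -0.24636139] 0.1 0.1822
```

View pics/top0.png

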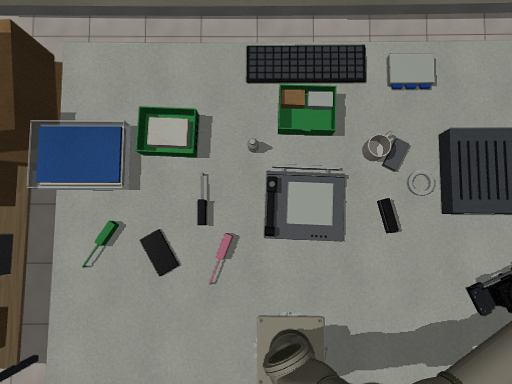

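View pics/side0.png

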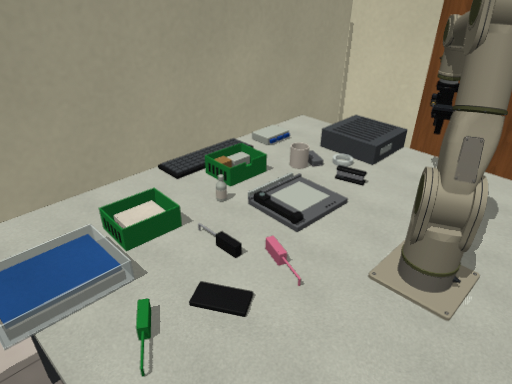

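The black hook has its block at top-view px (202,212) and its rod running up to (205,175). Possible mix-ups are the green look-alike (105,235), pink look-alike (225,245), stapler (388,215), calculator (160,252) and the visualiser's black arm (271,205). The target basket is at (307,110), holding boxes; the tray at (168,132) is the decoy. I'll check the choice in one crop and measure.

```bash
python3 - <<'E'
from h import *
import pickle
a,b=pickle.load(open("s0.pkl","rb"))
i=a["img"]; g=i[75:255,180:360]
cv2.imwrite("pics/crop.png",cv2.resize(g,(600,600),interpolation=cv2.INTER_CUBIC)[:,:,::-1])
def rect(m,off,z):
    cs,_=cv2.findContours(m.astype(np.uint8),cv2.RETR_EXTERNAL,cv2.CHAIN_APPROX_NONE)
    c=max(cs,key=cv2.contourArea)
    q=cv2.boxPoints(cv2.minAreaRect(c))+np.array(off)
    return q,ray(a,q,z)
s=i.astype(int)
m=s[195:230,190:215].max(2)<60
q,w=rect(m,(190,195),.044);print("block",q.round(1).tolist(),w.round(4),w.mean(0))
m=(s[75:145,265:350,1]>s[75:145,265:350,0]+30)&(s[75:145,265:350,1]>s[75:145,265:350,2]+20)
q,w=rect(m,(265,75),.08);print("basket",q.round(1).tolist(),w.round(4),w.mean(0))
print("tooth",ray(a,[[205,175]],.028))
q=[[265,172],[346,173],[345,241],[264,238]]
print("vis",ray(a,q,.025))
print("bar",ray(a,[[273,165],[341,168]],.034))
E
```

```text
block [[198.0, 199.0], [206.0, 199.0], [206.0, 224.0], [198.0, 224.0]] [[0.5234 0.3223 0.044 ]
 [0.5234 0.2941 0.044 ]
 [0.4356 0.2927 0.044 ]
 [0.4355 0.3207 0.044 ]] [0.47948173 0.30742912 0.044     ]
basket [[277.4, 132.2], [278.9, 83.7], [336.4, 85.4], [335.0, 133.9]] [[ 0.7539  0.0428  0.08  ]
 [ 0.9277  0.0376  0.08  ]
 [ 0.9206 -0.164   0.08  ]
 [ 0.7475 -0.1567  0.08  ]] [ 0.8374168  -0.06005293  0.08      ]
tooth [[0.61105352 0.30145769 0.028     ]]
vis [[ 0.62239993  0.08636358  0.025     ]
 [ 0.61869123 -0.20312656  0.025     ]
 [ 0.37735569 -0.19519393  0.025     ]
 [ 0.38696701  0.08955773  0.025     ]]
bar [[ 0.64629977  0.05775453  0.034     ]
 [ 0.63533295 -0.18400704  0.034     ]]
```

View pics/crop.png

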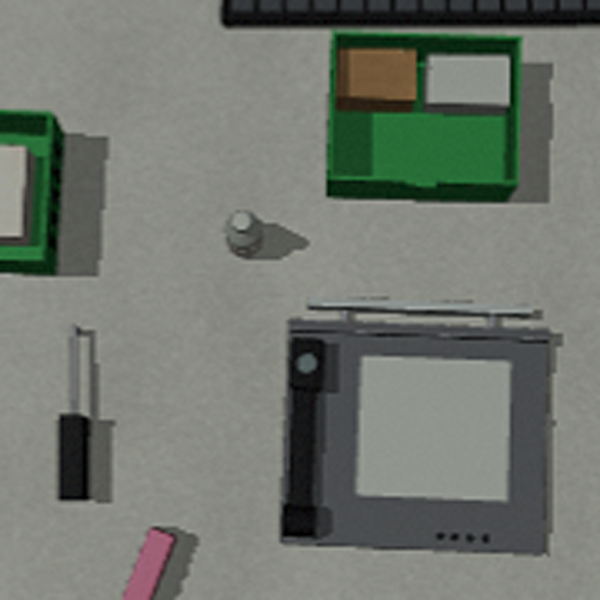

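The crop confirms the choice: black block at crop (73,457) with a steel rod running up to a tooth near (78,328). The basket's wall is notched at (427,185) and faces the bar, which runs (308,304)-(542,315). Next I'll refine hook yaw, bar edge and basket edges.

```bash
python3 - <<'E'
from h import *
import pickle
a,b=pickle.load(open("s0.pkl","rb"))
g=cv2.cvtColor(a["img"],cv2.COLOR_RGB2GRAY).astype(int)
print("rodgrid cols 196..212");
for y in range(170,200,3): print(y,g[y,196:213])
print("bar rows 160..178")
for x in range(270,346,8): print(x,g[160:178,x])
i=a["img"].astype(int)
print("basket near edge rows 122..140 (G-R)")
for x in range(280,336,9): print(x,(i[122:140,x,1]-i[122:140,x,0]))
E
```

```text
rodgrid cols 196..212
170 [140 140 140 140 141 140 137 139 141 139 141 141 139 137 137 138 138]
173 [142 140 137 136 133 124 105  72 126 147 146 142 142 140 139 136 135]
176 [139 143 140 141 125 106 116 117 143 143 127  86 110 141 139 141 140]
179 [138 137 138 142 127 107 113 111 138 139 124  83 110 142 138 138 136]
182 [142 137 140 142 129 112 115 112 142 140 123  81 109 139 134 134 136]
185 [141 142 139 140 126 111 112 112 141 142 127  87  86 108 137 137 137]
188 [139 137 139 143 130 113 110 109 142 143 127  85  83 108 137 136 135]
191 [139 142 144 144 129 114 111 110 141 139 126  82  81 105 136 136 134]
194 [141 139 141 142 128 113 110 110 140 138 123  86  84 106 134 133 136]
197 [141 141 140 143 131 109  99 109 141 141 125  83  80 107 143 137 136]
bar rows 160..178
270 [140 143 142 141 146 144 145 146 144 143 117  74  74  80  24  82  42  17]
278 [144 144 142 143 140 137 159  37 120 147 147  91  73  77  42  78  77  81]
286 [142 140 141 144 127 140 149  47  65 111 113  86  73  74  76  61  76  75]
294 [139 139 139 143 106 140 147  87  43 149 144 105  70  75  85  22  78  77]
302 [138
[... 216 characters left out ...]
  22  77]
326 [139 141 140 137 138 141 144 140 129  47  93 115 114  95  75  76  39  77]
334 [137 140 144 140 140 139 135 140 154  25  97 143 144 101  73  75  60  63]
342 [131 133 135 133 138 139 138 135  97 100  99 136 137 103  70  74  84  33]
basket near edge rows 122..140 (G-R)
280 [48 48 45 45 47 52 62 23 33 26 34 26 16  2  1  2  2  1]
289 [48 46 45 49 47 46 75 29 26 30 33 30 19  1  2  2  3  1]
298 [71 72 70 71 73 71 73 51 30 28 30 29 16  0  2  2  3  3]
307 [72 71 71 72 70 71 71 73 74 39 25 30 24  8  3  2  3  1]
316 [71 72 70 74 73 71 73 76 25 29 28 35 24 12  1  1  1  3]
325 [72 72 72 72 72 72 72 72 34 24 29 32 32 16 -1  1  1  2]
334 [55 56 56 56 54 54 52 65 52 15  8  2  0  1  2  2  3  3]
```

move_arm:
  steps:
    - {"dx": 4.5,"dy": -1.5,"spin": 0.14}
    - {"dx": 4,"dy": -2,"spin": 0.14}
    - {"dx": 4,"dy": -2.5,"spin": 0.14}
    - {"dx": 2,"dy": -4.5}
    - {"dx": 2,"dy": -4.5}
    - {"dx": 2,"dy": -4.5}
    - {"dx": 1,"dy": -4.5}
    - {"dx": 1,"dy": -4.5}
    - {"dx": 1,"dy": -4.5}
    - {"dy": -4.5}
    - {"dy": -4.5}
    - {"dy": -4.5}
  claw: 8.5

```text
$.steps[0]: bad value
```

move_arm:
  steps:
    - {"dx": 4.5,"dy": -1.5,"dz": 0,"spin": 0.14}
    - {"dx": 4,"dy": -2,"dz": 0,"spin": 0.14}
    - {"dx": 4,"dy": -2.5,"dz": 0,"spin": 0.14}
    - {"dx": 2,"dy": -4.5,"dz": 0,"spin": 0}
    - {"dx": 2,"dy": -4.5,"dz": 0,"spin": 0}
    - {"dx": 2,"dy": -4.5,"dz": 0,"spin": 0}
    - {"dx": 1,"dy": -4.5,"dz": 0,"spin": 0}
    - {"dx": 1,"dy": -4.5,"dz": 0,"spin": 0}
    - {"dx": 1,"dy": -4.5,"dz": 0,"spin": 0}
    - {"dx": 0,"dy": -4.5,"dz": 0,"spin": 0}
    - {"dx": 0,"dy": -4.5,"dz": 0,"spin": 0}
    - {"dx": 0,"dy": -4.5,"dz": 0,"spin": 0}
  claw: 8.5

```text
time: 1.3
ee_pos: [0.4485, -0.0686, 0.4045]
eef_rot: [1.0, 0.003, -0.0, 0.0]
ft_force: [0.2, -0.6, -0.7]
width: 0.0849
grip_force: 0.0
```

```bash
python3 - <<'E'
from h import *
import pickle
a,b=pickle.load(open("s0.pkl","rb"))
print("bar near top edge",ray(a,[[278,166.5],[310,167.6],[334,168.6]],.034).round(4))
print("ledge far top",ray(a,[[278,170.7],[310,171.7],[334,172.7]],.032).round(4))
print("basket rim near",ray(a,[[280,128.6],[325,129.6]],.08).round(4),"bottom",ray(a,[[280,134],[325,135]],0).round(4), "notch",ray(a,[[307,130.6]],.06))
print("rod",ray(a,[[202,176],[202,197],[203,173]],.0315).round(4))
s=telemetry.read_state();print(s["ee_pos"],s["eef_rot"],s["time"])
E
```

```text
bar near top edge [[ 0.6409  0.0399  0.034 ]
 [ 0.6369 -0.0741  0.034 ]
 [ 0.6332 -0.1592  0.034 ]]
ledge far top [[ 0.626   0.0399  0.032 ]
 [ 0.6224 -0.0741  0.032 ]
 [ 0.6188 -0.1593  0.032 ]]
basket rim near [[ 0.7669  0.0339  0.08  ]
 [ 0.7629 -0.1224  0.08  ]] bottom [[ 0.7674  0.0315  0.    ]
 [ 0.7633 -0.1336  0.    ]] notch [[ 0.76464295 -0.0619119   0.06      ]]
rod [[0.6069 0.3116 0.0315]
 [0.5316 0.3103 0.0315]
 [0.6178 0.3082 0.0315]]
[ 0.44854674 -0.06862885  0.40453897] [ 9.99995107e-01  3.12208587e-03 -1.52956304e-04  1.26746583e-04] 1.3
```

move_arm:
  steps:
    - {"dx": 1,"dy": -4.5,"dz": 0,"spin": 0}
    - {"dx": 1,"dy": -4.5,"dz": 0,"spin": 0}
    - {"dx": 1,"dy": -4.5,"dz": 0,"spin": 0}
    - {"dx": 0,"dy": -4.5,"dz": 0,"spin": 0}
    - {"dx": 0,"dy": -4.5,"dz": 0,"spin": 0}
    - {"dx": 0,"dy": -4.5,"dz": 1,"spin": -0.01}
    - {"dx": 0,"dy": -4.5,"dz": 2,"spin": 0}
    - {"dx": 0,"dy": -4,"dz": 2,"spin": 0}
    - {"dx": 0,"dy": -2.3,"dz": 3,"spin": 0}
    - {"dx": 0,"dy": 0,"dz": 2.5,"spin": 0}
    - {"dx": 0,"dy": 0,"dz": 0,"spin": 0}
    - {"dx": 0,"dy": 0,"dz": 0,"spin": 0}

```text
time: 2.5
ee_pos: [0.4758, 0.3073, 0.3]
eef_rot: [1.0, 0.008, -0.0, 0.0]
ft_force: [0.2, 0.6, 0.5]
width: 0.0849
grip_force: 0.0
```

```bash
python3 - <<'E'
from h import *
c=cam("wrist");save(c,"w1")
s=telemetry.read_state();print(s["ee_pos"],s["eef_rot"],s["time"])
i=c["img"].astype(int)
p=proj(c,[[.479,.309,.044],[.524,.309,.044],[.434,.309,.044],[.619,.311,.0315]]);print(p)
E
```

```text
[0.47611247 0.3072935  0.30090273] [ 9.99971211e-01  7.56846049e-03  5.33527020e-04 -1.06526885e-04] 2.55
[[254.25105488 192.09847963]
 [254.97358833 137.72968135]
 [253.58959793 241.72892626]
 [254.16378457   9.36840361]]
```

View pics/w1.png

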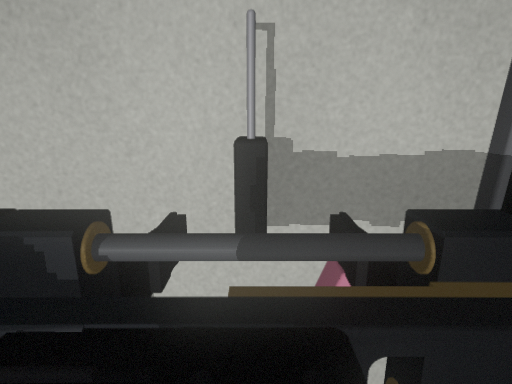

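The wrist view shows the hook straight between the open fingers: block front at (251,137), tooth at (251,12), about 3 mm further to +y than estimated. I'll correct, descend and grasp.

move_arm:
  steps:
    - {"dx": 0.3,"dy": -0.4,"dz": 2,"spin": 0}
    - {"dx": 0,"dy": 0,"dz": 3,"spin": 0}
    - {"dx": 0,"dy": 0,"dz": 3,"spin": 0}
    - {"dx": 0,"dy": 0,"dz": 2,"spin": 0}
    - {"dx": 0,"dy": 0,"dz": 1,"spin": 0}
    - {"dx": 0,"dy": 0,"dz": 0,"spin": 0}
    - {"dx": 0,"dy": 0,"dz": 0,"spin": 0}

```text
time: 3.25
ee_pos: [0.4792, 0.3119, 0.1913]
eef_rot: [1.0, 0.008, 0.001, -0.0]
ft_force: [0.4, 0.1, 0.6]
width: 0.0852
grip_force: 0.0
```

move_arm:
  steps:
    - {"dx": 0,"dy": 0,"dz": 0,"spin": 0}
    - {"dx": 0,"dy": 0,"dz": 0,"spin": 0}
    - {"dx": 0,"dy": 0,"dz": 0,"spin": 0}
    - {"dx": 0,"dy": 0,"dz": 0,"spin": 0}
    - {"dx": 0,"dy": 0,"dz": 0,"spin": 0}
    - {"dx": 0,"dy": 0,"dz": 0,"spin": 0}
    - {"dx": 0,"dy": 0,"dz": 0,"spin": 0}
  claw: 0
  squeeze: 50

```text
time: 3.95
ee_pos: [0.4785, 0.3117, 0.1897]
eef_rot: [1.0, 0.008, 0.0, 0.0]
ft_force: [0.1, 0.6, 0.7]
width: 0.0369
grip_force: 0.0
```

move_arm:
  steps:
    - {"dx": 0,"dy": 0,"dz": 0,"spin": 0}
    - {"dx": 0,"dy": 0,"dz": 0,"spin": 0}
    - {"dx": 0,"dy": 0,"dz": 0,"spin": 0}
    - {"dx": 0,"dy": 0,"dz": 0,"spin": 0}
    - {"dx": 0,"dy": 0,"dz": 0,"spin": 0}
    - {"dx": 0,"dy": 0,"dz": -1,"spin": 0}
    - {"dx": 0,"dy": 0,"dz": -2,"spin": 0}
    - {"dx": 0,"dy": 0,"dz": -4,"spin": 0}
    - {"dx": 0,"dy": 0,"dz": -4,"spin": 0}
    - {"dx": 0,"dy": 0,"dz": -3,"spin": 0}
    - {"dx": 0,"dy": 0,"dz": -1,"spin": 0}
    - {"dx": 0,"dy": 0,"dz": 0,"spin": 0}

```text
time: 5.15
ee_pos: [0.4786, 0.3119, 0.3411]
eef_rot: [1.0, 0.008, 0.001, -0.0]
ft_force: [0.2, -1.6, -2.3]
width: 0.0274
grip_force: 50.0
```

```bash
python3 - <<'E'
from h import *
c=cam("wrist");save(c,"w2")
g=cv2.cvtColor(c["img"],cv2.COLOR_RGB2GRAY).astype(int)
s=telemetry.read_state();print(s["ee_pos"],s["eef_rot"],s["time"],s["width"],s["grip_force"],s["ft_force"])
p=np.array(s["ee_pos"]);yaw=.015
for z in(-.1605,-.190+.0025): print(proj(c,[p+[.14,.0021,z]]))
E
```

```text
[0.47842185 0.31149684 0.33938598] [9.99967828e-01 8.01741727e-03 9.52019924e-05 2.34149925e-04] 5.2 0.027937929176546694 49.99871632850869 [-0.26858288  0.21213249 -1.61291848]
[[256.48673941 -70.32023048]]
[[256.77779864 -36.70258461]]
```

View pics/w2.png

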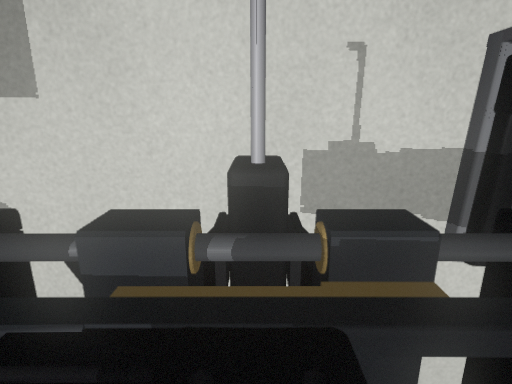

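move_arm:
  steps:
    - {"dx": 0,"dy": 2,"dz": 0,"spin": 0}
    - {"dx": 0,"dy": 3.5,"dz": 0,"spin": 0}
    - {"dx": 0,"dy": 4.5,"dz": 0,"spin": 0}
    - {"dx": 0,"dy": 4.5,"dz": 0,"spin": 0}
    - {"dx": 1,"dy": 4.5,"dz": 0,"spin": 0}
    - {"dx": 2,"dy": 4,"dz": 0,"spin": 0}
    - {"dx": 2,"dy": 4,"dz": 0,"spin": 0}
    - {"dx": 2,"dy": 4,"dz": 0,"spin": 0}
    - {"dx": 3,"dy": 3,"dz": 0,"spin": 0}
    - {"dx": 3,"dy": 2,"dz": 0,"spin": 0}
    - {"dx": 3,"dy": 1.1,"dz": 0,"spin": 0.03}
    - {"dx": 0.9,"dy": 0,"dz": 0,"spin": 0.02}

```text
time: 6.4
ee_pos: [0.6549, -0.0594, 0.3363]
eef_rot: [1.0, -0.019, -0.002, 0.0]
ft_force: [-0.2, -0.7, -2.6]
width: 0.0277
grip_force: 50.0
```

move_arm:
  steps:
    - {"dx": 0,"dy": 0,"dz": 0,"spin": 0}
    - {"dx": 0,"dy": 0,"dz": 0,"spin": 0}

```text
time: 6.6
ee_pos: [0.6528, -0.0557, 0.3384]
eef_rot: [1.0, -0.016, -0.001, -0.0]
ft_force: [0.0, 0.4, -0.8]
width: 0.0275
grip_force: 50.0
```

```bash
python3 - <<'E'
from h import *
a=cam("top");b=cam("side");c=cam("wrist")
import pickle;pickle.dump((a,b,c),open("s1.pkl","wb"))
s=telemetry.read_state();print(s["ee_pos"],s["eef_rot"],s["time"],s["ft_force"])
p=np.array(s["ee_pos"]);t=p+[.14,-.0049,-.187]
print(proj(a,[t]),proj(b,[t]),proj(c,[[.764,-.062,.08]]))
A=cv2.resize(a["img"][75:195,240:360],(480,480),interpolation=cv2.INTER_CUBIC)
q=proj(b,[t])[0].astype(int);x,y=q-40
B=cv2.resize(b["img"][y-15:y+65,x:x+55],(320,480),interpolation=cv2.INTER_CUBIC);print(x,y)
cv2.imwrite("pics/t2.png",np.hstack([A,B])[:,:,::-1])
E
```

```text
[ 0.65276708 -0.05610781  0.33976923] [ 9.99868414e-01 -1.62204833e-02 -1.79644924e-04  1.38964825e-04] 6.75 [-0.37850844 -0.94743425 -1.27567695]
[[309.35376365 115.2415366 ]] [[244.28598368 140.31353453]] [[259.55216116  52.59023063]]
204 100
```

View pics/t2.png

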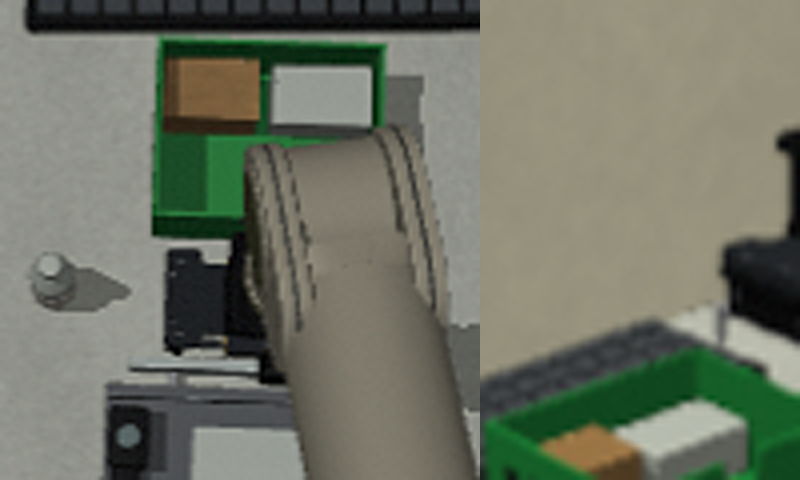

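The tooth tip is at side px about (245,142), within 2 px of prediction. The top view is blocked by the arm, so I'll check the notch in the wrist view.

```bash
python3 - <<'E'
from h import *
import pickle
a,b,c=pickle.load(open("s1.pkl","rb"))
save(c,"w3")
print(proj(c,[[.764,-.062,.08],[.764,-.062,.06],[.648,-.063,.034]]))
E
```

```text
[[259.55216116  52.59023063]
 [259.41230245  57.54230232]
 [263.78176894 186.60675567]]
```

View pics/w3.png

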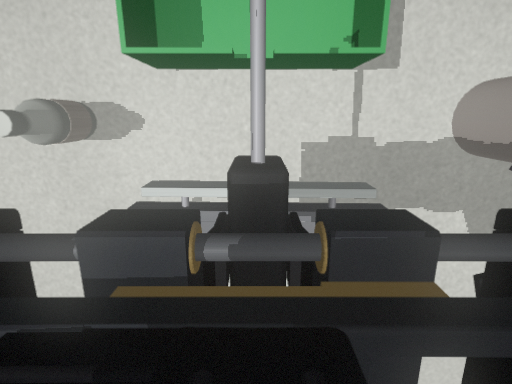

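The notch is at wrist cols 235–273, near-rim row about 52 as predicted, and the rod is within a few mm of its centre. Lowering the tooth behind the wall.

move_arm:
  steps:
    - {"dx": 0,"dy": 0,"dz": 2,"spin": 0}
    - {"dx": 0,"dy": 0,"dz": 3,"spin": 0}
    - {"dx": 0,"dy": 0,"dz": 2,"spin": 0}
    - {"dx": 0,"dy": 0,"dz": 1.5,"spin": 0}
    - {"dx": 0,"dy": 0,"dz": 1,"spin": 0}
    - {"dx": 0,"dy": 0,"dz": 0.7,"spin": 0}
    - {"dx": 0,"dy": 0,"dz": 0.5,"spin": 0}
    - {"dx": 0,"dy": 0,"dz": 0,"spin": 0}
    - {"dx": 0,"dy": 0,"dz": 0,"spin": 0}
    - {"dx": 0,"dy": 0,"dz": 0,"spin": 0}

```text
time: 7.75
ee_pos: [0.6538, -0.0567, 0.2335]
eef_rot: [1.0, -0.017, 0.001, 0.0]
ft_force: [-1.2, 0.2, -2.0]
width: 0.0279
grip_force: 50.0
```

```bash
python3 - <<'E'
from h import *
b=cam("side");c=cam("wrist")
s=telemetry.read_state();print(s["ee_pos"],s["eef_rot"],s["time"],s["ft_force"])
p=np.array(s["ee_pos"])
q=proj(b,[[.764,-.06,.08]])[0].astype(int);x,y=q-[40,35];print(q)
B=cv2.resize(b["img"][y:y+70,x:x+80],(480,420),interpolation=cv2.INTER_CUBIC)
C=cv2.resize(c["img"][0:220,100:400],(300,220))
C=np.vstack([C,np.zeros((200,300,3),np.uint8)])
cv2.imwrite("pics/t3.png",np.hstack([B,C])[:,:,::-1])
E
```

```text
[ 0.65369083 -0.0567368   0.23329004] [ 9.99857155e-01 -1.68959544e-02  4.35920483e-04  7.27720091e-05] 7.85 [-0.6163384  -0.70136066 -1.75846324]
[249 159]
```

View pics/t3.png

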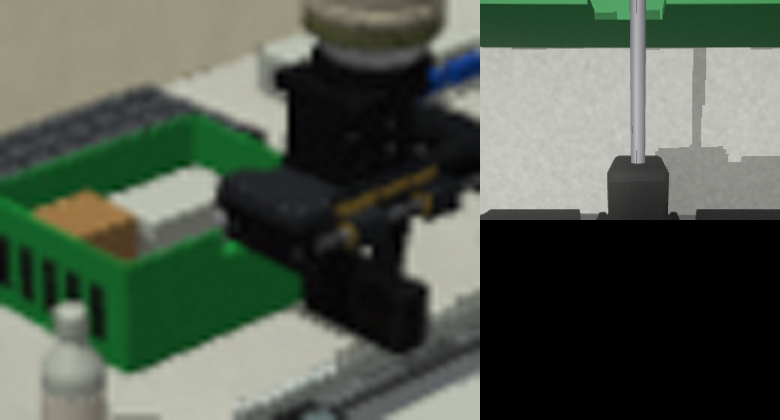

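The rod runs through the notch (wrist crop: notch 590–665, rod 638) with no contact force. Now I'll pull.

move_arm:
  steps:
    - {"dx": -0.8,"dy": -0.1,"dz": 0,"spin": 0}
    - {"dx": -0.8,"dy": -0.1,"dz": 0,"spin": 0}
    - {"dx": -0.5,"dy": 0,"dz": 0,"spin": 0}
    - {"dx": -0.5,"dy": 0,"dz": 0,"spin": 0}
    - {"dx": -0.5,"dy": 0,"dz": 0,"spin": 0}
    - {"dx": -0.7,"dy": 0,"dz": 0,"spin": 0}
    - {"dx": -0.7,"dy": 0,"dz": 0,"spin": 0}

```text
time: 8.55
ee_pos: [0.6082, -0.0532, 0.2329]
eef_rot: [1.0, -0.017, 0.0, 0.0]
ft_force: [3.2, 0.5, -2.6]
width: 0.0277
grip_force: 50.0
```

move_arm:
  steps:
    - {"dx": -0.7,"dy": 0,"dz": 0,"spin": 0}
    - {"dx": -0.7,"dy": 0,"dz": 0,"spin": 0}
    - {"dx": -0.7,"dy": 0,"dz": 0,"spin": 0}
    - {"dx": -0.7,"dy": 0,"dz": 0,"spin": 0}
    - {"dx": -0.7,"dy": 0,"dz": 0,"spin": 0}
    - {"dx": -0.7,"dy": 0,"dz": 0,"spin": 0}
    - {"dx": -0.7,"dy": 0,"dz": 0,"spin": 0}
    - {"dx": -0.5,"dy": 0,"dz": 0,"spin": 0}

```text
time: 9.35
ee_pos: [0.554, -0.0514, 0.2328]
eef_rot: [1.0, -0.017, 0.0, 0.0]
ft_force: [3.6, 0.0, -2.7]
width: 0.0278
grip_force: 50.0
```

```bash
cat > m.py <<'E'
from h import *
s=telemetry.read_state();p=s["ee_pos"];print(p,s["eef_rot"][:2],s["time"],s["ft_force"])
a=cam("top");c=cam("wrist");i=a["img"].astype(int)
s2=telemetry.read_state()["ft_force"];print(s2)
# left part of basket near bottom edge + wrist view of bar/basket
for col in(281,284,287,290): 
    d=i[110:172,col,1]-i[110:172,col,0]; k=np.where(d>12)[0].max()+110; print(col,k,ray(a,[[col,k+.5]],0).round(4), end=" ")
save(c,"w_%d"%(s["time"]*100))
j=c["img"].astype(int);m=(j[:,:,1]>j[:,:,0]+12)&(j[:,:,1]>j[:,:,2]+8)
for col in(150,190,220,290,320,350):
    k=np.where(m[:215,col])[0]; print(col,k.max() if len(k) else None)
E
python3 m.py
```

```text
[ 0.55403171 -0.05137928  0.23280986] [ 0.99985773 -0.01686732] 9.35 [ 3.58539027  0.04715301 -2.67203268]
[ 0.05199164  1.06470272 -1.60322296]
281 154 [[0.6909 0.028  0.    ]] 284 155 [[0.6871 0.017  0.    ]] 287 155 [[0.6871 0.0061 0.    ]] 290 155 [[ 0.6871 -0.0049  0.    ]] 150 10
190 10
220 11
290 11
320 11
350 11
```

move_arm:
  steps:
    - {"dx": -0.6,"dy": 0,"dz": 0,"spin": 0}
    - {"dx": -0.6,"dy": 0,"dz": 0,"spin": 0}
    - {"dx": -0.6,"dy": 0,"dz": 0,"spin": 0}
    - {"dx": -0.6,"dy": 0,"dz": 0,"spin": 0}
    - {"dx": -0.4,"dy": 0,"dz": 0,"spin": 0}
    - {"dx": -0.2,"dy": 0,"dz": 0,"spin": 0}

```text
time: 10.05
ee_pos: [0.5243, -0.0504, 0.2328]
eef_rot: [1.0, -0.017, 0.0, 0.0]
ft_force: [4.3, 0.5, -2.5]
width: 0.0274
grip_force: 50.0
```

```bash
python3 m.py
```

```text
[ 0.52426059 -0.05040266  0.23283166] [ 0.99985757 -0.01687681] 10.05 [ 4.28020586  0.51668118 -2.52419407]
[ 1.04865226  0.22880269 -1.62392906]
281 162 [[0.6612 0.0281 0.    ]] 284 163 [[0.6575 0.0171 0.    ]] 287 163 [[0.6575 0.0062 0.    ]] 290 163 [[ 0.6575 -0.0048  0.    ]] 150 8
190 8
220 8
290 9
320 9
350 9
```

move_arm:
  steps:
    - {"dx": -0.15,"dy": 0,"dz": 0,"spin": 0}
    - {"dx": -0.15,"dy": 0,"dz": 0,"spin": 0}
    - {"dx": -0.15,"dy": 0,"dz": 0,"spin": 0}
    - {"dx": -0.1,"dy": 0,"dz": 0,"spin": 0}

```text
time: 10.55
ee_pos: [0.5191, -0.0502, 0.2328]
eef_rot: [1.0, -0.017, 0.0, 0.0]
ft_force: [4.0, -0.0, -1.0]
width: 0.0278
grip_force: 50.0
```

move_arm:
  steps:
    - {"dx": -0.1,"dy": 0,"dz": 0,"spin": 0}
    - {"dx": -0.1,"dy": 0,"dz": 0,"spin": 0}

```text
time: 10.75
ee_pos: [0.5171, -0.0501, 0.2328]
eef_rot: [1.0, -0.017, 0.0, 0.0]
ft_force: [3.2, 0.2, -1.2]
width: 0.0278
grip_force: 50.0
```

move_arm:
  steps:
    - {"dx": -0.1,"dy": 0,"dz": 0,"spin": 0}

```text
time: 10.85
ee_pos: [0.5161, -0.0501, 0.2328]
eef_rot: [1.0, -0.017, 0.0, 0.0]
ft_force: [3.7, -0.4, -3.0]
width: 0.0279
grip_force: 50.0
```

move_arm:
  steps:
    - {"dx": -0.1,"dy": 0,"dz": 0,"spin": 0}

```text
time: 10.95
ee_pos: [0.5153, -0.0501, 0.2329]
eef_rot: [1.0, -0.017, 0.0, 0.0]
ft_force: [6.4, -1.1, -3.5]
width: 0.0276
grip_force: 50.0
```

move_arm:
  steps:
    - {"dx": -0.05,"dy": 0,"dz": 0,"spin": 0}

```text
time: 11.05
ee_pos: [0.5149, -0.0501, 0.233]
eef_rot: [1.0, -0.017, 0.001, 0.0]
ft_force: [7.9, -0.3, -4.9]
width: 0.0277
grip_force: 50.0
```

move_arm:
  steps:
    - {"dx": -0.05,"dy": 0,"dz": 0,"spin": 0}

```text
time: 11.15
ee_pos: [0.5147, -0.0501, 0.2331]
eef_rot: [1.0, -0.017, 0.001, -0.0]
ft_force: [9.3, -0.7, -4.8]
width: 0.0277
grip_force: 50.0
```

move_arm:
  steps:
    - {"dx": -0.05,"dy": 0,"dz": 0,"spin": 0}

```text
time: 11.25
ee_pos: [0.5145, -0.0501, 0.2333]
eef_rot: [1.0, -0.017, 0.002, -0.0]
ft_force: [11.4, -0.8, -5.7]
width: 0.0279
grip_force: 50.0
```

move_arm:
  steps:
    - {"dx": -0.04,"dy": 0,"dz": 0,"spin": 0}
    - {"dx": 0,"dy": 0,"dz": 0,"spin": 0}
    - {"dx": 0,"dy": 0,"dz": 0,"spin": 0}

```text
time: 11.55
ee_pos: [0.5144, -0.05, 0.2334]
eef_rot: [1.0, -0.017, 0.002, -0.0]
ft_force: [12.3, 0.0, -5.6]
width: 0.0278
grip_force: 50.0
```

move_arm:
  steps:
    - {"dx": 0,"dy": 0,"dz": 0,"spin": 0}
    - {"dx": 0,"dy": 0,"dz": 0,"spin": 0}
    - {"dx": 0,"dy": 0,"dz": 0,"spin": 0}
    - {"dx": 0,"dy": 0,"dz": 0,"spin": 0}
    - {"dx": 0,"dy": 0,"dz": 0,"spin": 0}
    - {"dx": 0,"dy": 0,"dz": 0,"spin": 0}
    - {"dx": 0,"dy": 0,"dz": 0,"spin": 0}
    - {"dx": 0,"dy": 0,"dz": 0,"spin": 0}

```text
time: 12.35
ee_pos: [0.5144, -0.0501, 0.2333]
eef_rot: [1.0, -0.017, 0.002, -0.0]
ft_force: [13.4, -0.3, -6.7]
width: 0.0278
grip_force: 50.0
```

```bash
python3 m.py; cd pics; python3 -c "
import cv2,glob
f=sorted(glob.glob('w_*'))[-1];cv2.imwrite('fl.png',cv2.imread(f)[:230])"
```

```text
[ 0.51438592 -0.05009917  0.23333879] [ 0.99985471 -0.01693095] 12.35 [13.37289032 -0.28065095 -6.65735885]
[13.05454332 -0.91908507 -5.8484658 ]
281 163 [[0.6575 0.0281 0.    ]] 284 164 [[0.6538 0.0171 0.    ]] 287 164 [[0.6538 0.0062 0.    ]] 290 164 [[ 0.6538 -0.0048  0.    ]] 150 None
190 None
220 None
290 None
320 None
350 None
```

View pics/fl.png

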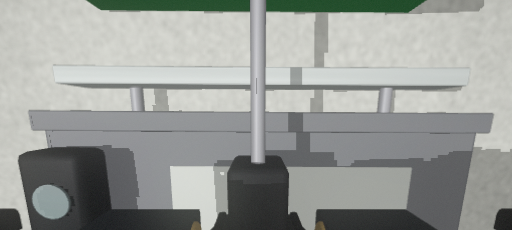

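That was an older frame (string sort picked t=9.35). I'll measure the current one.

```bash
python3 - <<'E'
import cv2
i=cv2.imread("pics/w_1235.png").astype(int)
for c in (80,120,170,220,300,350,400,440):print(c,[tuple(v) for v in i[0:40:3,c,::-1].tolist()])
E
python3 - <<'E'
import cv2
cv2.imwrite("pics/fl2.png",cv2.imread("pics/w_1235.png")[:230])
E
```

```text
80 [(197, 202, 200), (202, 207, 204), (203, 208, 205), (169, 173, 171), (98, 102, 100), (100, 103, 101), (99, 102, 100), (96, 100, 98), (98, 102, 100), (201, 202, 196), (205, 206, 199), (202, 203, 197), (199, 200, 194), (204, 205, 199)]
120 [(199, 204, 201), (202, 208, 205), (205, 210, 208), (181, 186, 184), (99, 102, 101), (99, 103, 102), (99, 102, 100), (99, 102, 101), (99, 102, 100), (144, 145, 140), (206, 207, 201), (206, 208, 201), (209, 210, 203), (203, 204, 198)]
170 [(199, 204, 202), (204, 207, 205), (205, 210, 208), (193, 198, 195), (103, 105, 103), (99, 103, 101), (98, 101, 100), (99, 103, 101), (101, 104, 101), (132, 133, 128), (202, 203, 197), (204, 204, 198), (208, 209, 203), (212, 213, 206)]
220 [(200, 205, 202), (203, 208, 206), (208, 213, 210), (199, 204, 201), (107, 110, 108), (102, 105, 102), (101, 104, 102), (100, 102, 101), (100, 103, 102), (117, 120, 117), (204, 205, 200), (208, 209, 202), (210, 210, 204), (203, 204, 198)]
300 [(144, 148, 146), (147, 151, 148), (150, 154, 152), (145, 149, 147), (109, 111, 109), (98, 101, 100), (99, 103, 101), (99, 102, 100), (97, 101, 98), (100, 102, 101), (205, 206, 199), (206, 207, 200), (207, 208, 202), (206, 206, 200)]
350 [(196, 202, 198), (199, 204, 201), (202, 207, 204), (200, 204, 202), (129, 133, 131), (94, 97, 97), (96, 99, 97), (96, 100, 98), (96, 99, 97), (95, 99, 98), (151, 151, 145), (202, 202, 197), (204, 205, 198), (206, 207, 201)]
400 [(194, 200, 197), (194, 199, 197), (195, 200, 197), (196, 200, 197), (124, 128, 125), (96, 99, 97), (93, 96, 94), (94, 97, 95), (96, 98, 96), (94, 98, 97), (154, 154, 148), (150, 151, 146), (147, 148, 143), (166, 166, 160)]
440 [(192, 197, 195), (191, 195, 193), (191, 196, 193), (191, 195, 194), (131, 135, 133), (93, 96, 95), (93, 94, 92), (92, 96, 93), (93, 97, 96), (92, 96, 93), (151, 152, 147), (208, 208, 202), (210, 211, 205), (208, 209, 202)]
```

View pics/fl2.png

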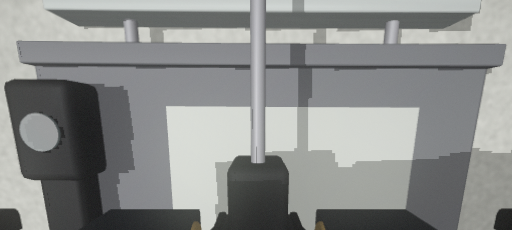

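Top view puts the wall at the bar's occlusion line (x≈0.654), consistent with flush, and it held 13 N for about 1 s. The wrist frame shows the bar at rows 10–27, square to the rod. Unhooking now: ease forward, then lift.

move_arm:
  steps:
    - {"dx": 0.2,"dy": 0,"dz": 0,"spin": 0}
    - {"dx": 0.3,"dy": 0,"dz": 0,"spin": 0}
    - {"dx": 0.4,"dy": 0,"dz": 0,"spin": 0}
    - {"dx": 0.4,"dy": 0,"dz": 0,"spin": 0}
    - {"dx": 0,"dy": 0,"dz": 0,"spin": 0}
    - {"dx": 0,"dy": 0,"dz": 0,"spin": 0}

```text
time: 13.05
ee_pos: [0.5262, -0.0504, 0.2326]
eef_rot: [1.0, -0.017, -0.0, -0.0]
ft_force: [0.1, -1.0, -1.1]
width: 0.0276
grip_force: 50.0
```

move_arm:
  steps:
    - {"dx": 0,"dy": 0,"dz": -0.5,"spin": 0}
    - {"dx": 0,"dy": 0,"dz": -1,"spin": 0}
    - {"dx": 0,"dy": 0,"dz": -1.5,"spin": 0}
    - {"dx": 0,"dy": 0,"dz": -1.5,"spin": 0}
    - {"dx": 0,"dy": 0,"dz": -1,"spin": 0}
    - {"dx": 0,"dy": 0,"dz": -0.5,"spin": 0}
    - {"dx": 0,"dy": 0,"dz": 0,"spin": 0}

```text
time: 13.75
ee_pos: [0.5264, -0.0505, 0.2937]
eef_rot: [1.0, -0.017, 0.001, 0.0]
ft_force: [-0.4, -0.1, -1.3]
width: 0.0275
grip_force: 50.0
```

move_arm:
  steps:
    - {"dx": -1.5,"dy": 0,"dz": 0,"spin": 0}
    - {"dx": -2.5,"dy": 0,"dz": 0,"spin": 0}
    - {"dx": -2.5,"dy": 0,"dz": 0,"spin": 0}
    - {"dx": -1.5,"dy": 0,"dz": 0,"spin": 0}
    - {"dx": -0.6,"dy": 0,"dz": 0,"spin": 0}
    - {"dx": 0,"dy": 0,"dz": 0,"spin": 0}
    - {"dx": 0,"dy": 0,"dz": 0,"spin": 0}

```text
time: 14.45
ee_pos: [0.4409, -0.0476, 0.2928]
eef_rot: [1.0, -0.017, 0.0, -0.0]
ft_force: [0.8, 0.5, -1.4]
width: 0.0277
grip_force: 50.0
```

```bash
python3 - <<'E'
from h import *
a=cam("top");c=cam("wrist");save(a,"topf");save(c,"wf")
i=a["img"].astype(int)
m=(i[...,1]-i[...,0]>45)&(i[...,1]-i[...,2]>25); m[:, :262]=0
m[:100]=0;m[175:]=0
def edge(c):
    k=np.where(m[:,c])[0]; return k.max() if len(k) else None
print([(c,edge(c)) for c in range(272,345,4)])
n=(i[...,1]-i[...,0]>45)&(i[...,1]-i[...,2]>25);n[:,:262]=0;n[175:]=0
ys,xs=np.where(n);print(xs.min(),xs.max(),ys.min())
print("far rim tops",[(c,np.where(n[:,c])[0].min()) for c in range(282,338,8) if n[:,c].any()])
print(ray(a,[[xs.min()-.5,150],[xs.max()+.5,150]],.08).round(4))
j=c["img"].astype(int);w=(j[...,1]>j[...,0]+12)&(j[...,1]>j[...,2]+8)
print([(q,np.where(w[:215,q])[0].max() if w[:215,q].any() else None) for q in(150,190,220,290,320,350)])
E
```

```text
[(272, None), (276, None), (280, np.int64(161)), (284, np.int64(161)), (288, np.int64(161)), (292, np.int64(162)), (296, np.int64(162)), (300, np.int64(162)), (304, np.int64(163)), (308, np.int64(163)), (312, np.int64(162)), (316, np.int64(162)), (320, np.int64(163)), (324, np.int64(163)), (328, np.int64(163)), (332, np.int64(163)), (336, None), (340, None), (344, None)]
277 335 117
far rim tops [(282, np.int64(117)), (290, np.int64(117)), (298, np.int64(118)), (306, np.int64(118)), (314, np.int64(118)), (322, np.int64(118)), (330, np.int64(119))]
[[ 0.6912  0.0462  0.08  ]
 [ 0.6909 -0.1577  0.08  ]]
[(150, None), (190, None), (220, None), (290, None), (320, None), (350, None)]
```

The basket's near rim runs rows 161 to 163 over 45 columns (slope 0.042, same as the bar) at x≈0.649, so it is flush, square and centred. Setting the hook down on the base.

move_arm:
  steps:
    - {"dx": 0,"dy": 0,"dz": 1.5,"spin": 0}
    - {"dx": 0,"dy": 0,"dz": 2.5,"spin": 0}
    - {"dx": 0,"dy": 0,"dz": 2,"spin": 0}
    - {"dx": 0,"dy": 0,"dz": 1,"spin": 0}
    - {"dx": 0,"dy": 0,"dz": 0.6,"spin": 0}
    - {"dx": 0,"dy": 0,"dz": 0.2,"spin": 0}
    - {"dx": 0,"dy": 0,"dz": 0,"spin": 0}
    - {"dx": 0,"dy": 0,"dz": 0,"spin": 0}

```text
time: 15.35
ee_pos: [0.4407, -0.0476, 0.2154]
eef_rot: [1.0, -0.017, 0.001, 0.0]
ft_force: [-0.1, 0.2, -0.6]
width: 0.0279
grip_force: 50.0
```

move_arm:
  steps:
    - {"dx": 0,"dy": 0,"dz": 0.1,"spin": 0}
    - {"dx": 0,"dy": 0,"dz": 0.1,"spin": 0}

```text
time: 15.55
ee_pos: [0.4404, -0.0476, 0.2131]
eef_rot: [1.0, -0.017, 0.0, 0.0]
ft_force: [-1.0, 0.6, -2.3]
width: 0.0276
grip_force: 50.0
```

move_arm:
  steps:
    - {"dx": 0,"dy": 0,"dz": 0.1,"spin": 0}
    - {"dx": 0,"dy": 0,"dz": 0,"spin": 0}

```text
time: 15.75
ee_pos: [0.4402, -0.0476, 0.2117]
eef_rot: [1.0, -0.017, -0.0, 0.0]
ft_force: [-0.1, -1.0, -2.2]
width: 0.0277
grip_force: 50.0
```

move_arm:
  steps:
    - {"dx": 0,"dy": 0,"dz": 0.1,"spin": 0}
    - {"dx": 0,"dy": 0,"dz": 0,"spin": 0}

```text
time: 15.95
ee_pos: [0.4404, -0.0475, 0.2116]
eef_rot: [1.0, -0.017, -0.0, 0.0]
ft_force: [-7.1, 0.3, 14.4]
width: 0.0275
grip_force: 50.0
```

move_arm:
  steps:
    - {"dx": 0,"dy": 0,"dz": 0.05,"spin": 0}
    - {"dx": 0,"dy": 0,"dz": 0,"spin": 0}

```text
time: 16.15
ee_pos: [0.4404, -0.0474, 0.2116]
eef_rot: [1.0, -0.017, -0.0, 0.0]
ft_force: [-10.4, 0.7, 22.9]
width: 0.0276
grip_force: 50.0
```

move_arm:
  steps:
    - {"dx": 0,"dy": 0,"dz": -0.12,"spin": 0}
    - {"dx": 0,"dy": 0,"dz": 0,"spin": 0}

```text
time: 16.35
ee_pos: [0.4404, -0.0475, 0.2116]
eef_rot: [1.0, -0.017, 0.0, 0.0]
ft_force: [0.9, -0.4, 0.3]
width: 0.0278
grip_force: 50.0
```

move_arm:
  steps:
    - {"dx": 0,"dy": 0,"dz": 0,"spin": 0}
    - {"dx": 0,"dy": 0,"dz": 0,"spin": 0}
    - {"dx": 0,"dy": 0,"dz": 0,"spin": 0}
    - {"dx": 0,"dy": 0,"dz": 0,"spin": 0}
    - {"dx": 0,"dy": 0,"dz": 0,"spin": 0}
    - {"dx": 0,"dy": 0,"dz": 0,"spin": 0}
    - {"dx": 0,"dy": 0,"dz": 0,"spin": 0}
    - {"dx": 0,"dy": 0,"dz": 0,"spin": 0}
  claw: 7

```text
time: 17.15
ee_pos: [0.4403, -0.0476, 0.2114]
eef_rot: [1.0, -0.017, 0.0, 0.0]
ft_force: [0.1, 0.3, 0.8]
width: 0.0692
grip_force: 0.0
```

move_arm:
  steps:
    - {"dx": 0,"dy": 0,"dz": -1,"spin": 0}
    - {"dx": 0,"dy": 0,"dz": -2,"spin": 0}
    - {"dx": 0,"dy": 0,"dz": -3,"spin": 0}
    - {"dx": 0,"dy": 0,"dz": -3,"spin": 0}
    - {"dx": 0,"dy": 0,"dz": -2,"spin": 0}
    - {"dx": 0,"dy": 0,"dz": 0,"spin": 0}
    - {"dx": 0,"dy": 0,"dz": 0,"spin": 0}

```text
time: 17.85
ee_pos: [0.4402, -0.0475, 0.3219]
eef_rot: [1.0, -0.017, 0.001, 0.0]
ft_force: [0.6, -0.1, 0.4]
width: 0.0701
grip_force: 0.0
```

```bash
python3 - <<'E'
from h import *
c=cam("wrist");a=cam("top");save(c,"wend")
g=cv2.cvtColor(c["img"],cv2.COLOR_RGB2GRAY).astype(int)
s=telemetry.read_state();print(s["ee_pos"],s["width"],s["ft_force"])
R=np.array([.4404,-.0475,0])
print(proj(c,[R+[.045,-.0015,.066],R+[.14,-.0048,.0535]]))
p=proj(c,[R+[.045,-.0015,.066],R+[.09,-.003,.0535]]).astype(int)
for y in (p[1][1],p[0][1]-8,p[0][1]+12): print(y,g[y,215:305:3])
i=a["img"].astype(int);n=(i[...,1]-i[...,0]>45)&(i[...,1]-i[...,2]>25);n[:,:262]=0;n[:100]=0;n[175:]=0
print([(q,int(np.where(n[:,q])[0].max())) for q in range(280,334,6)])
E
```

```text
[ 0.43993624 -0.04752064  0.32074663] 0.07039578604001571 [-0.61731778  0.58262733 -0.85820423]
[[256.13680289 142.18272658]
 [256.17339802  14.60485095]]
84 [214 214 213 214 214 214 213 213 213 213 213 213 212 158 193 150 212 212
 213 172 161 164 211 212 212 211 211 211 211 211]
134 [213 213 212 213 212 213 213 213 213 212 212 212 212 161 191 150 211 211
 211 161 162 207 210 210 210 210 211 210 211 211]
154 [212 212 211 212 212 212 211 211 212  82  88  87  84  87  77  78  76  75
  76  74 155 160 161 161 161 162 161 161 161 161]
[(280, 161), (286, 161), (292, 162), (298, 162), (304, 163), (310, 162), (316, 162), (322, 163), (328, 163)]
```

The rod is at col 257 and the block front is where predicted, so the hook stands free and upright. The basket has not moved. Handing in.

```bash
python3 -c "
from h import *
print(job.close_job())"
```

```text
the job is handed in; nothing more can be done
None
```

The job is handed in, though no verdict came back: the basket was pulled against the stop bar at about 13 N for about a second and measured flush, square and centred to about 1 cm, and the hook stands released and upright on the visualiser's base, clear of the basket.

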